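# Clear up the hotel drinks counter

## Robot

A 6-joint arm with a two-finger parallel gripper is mounted at the origin on the work surface. World frame = base frame: x ahead of the robot, y to its left, z up, the work surface at z = 0. Lengths are in m, angles in rad, forces in N, time in s.
With the tool pointing down it reaches from about 0.375 to 0.975 m from the base axis. Payload 3.8 kg.
Tool frame: the origin (TCP) lies at the very end of the fingers, on their centre line; the grasp point (between the pads) lies 19 mm behind it (bot.pinch_z is the distance from the TCP to the grasp point, in m); x points along the fingers, y is the direction in which the jaws open and shut, and the axes are right-handed (so a half turn about x gives the same grasp; the last joint's range is limited). The gripper opens to 85 mm and grips with 20 to 120 N. Pads are 22 mm wide; open, the fingers measure 114 mm over their backs; the gripper's body (76 mm by 85 mm) begins 54 mm behind the grasp point. The pads swing forward as they close: fully open they stand 13 mm farther back than shut.
Start: joints at [-1.28, 0.264, 1.604, -0, 1.274, -0.037], TCP at [0.217, -0.639, 0.231] pointing down, gripper open.
Joint ranges: [-2.63, 2.63], [-0.94, 2.18], [0.31, 2.57], [-1.31, 4.45], [0, 2.66], [-2.55, 2.55]. Speed limits (rad/s): [2.57, 2.57, 3.14, 3.14, 3.14, 3.14].

## Interface

Orientations are given as a rotation vector (axis times angle).
In Python, from workcell import monitor, imaging, finish_job, bot gives the robot as it stands.
- The arm moves only by the tool jog_arm, never from a script. Its argument "rows" is a list of rows, each a list of 7 numbers: the shift along the tool's x, y, z in m, then the turn, a rotation vector about the tool's x, y, z in rad, then the opening in per cent of the stroke, from 0 (shut) to 100 (fully open). A call has 1 to 20 rows; each row is the pose to reach, as a shift and turn from the pose measured when the call began, along the tool's axes at that moment; what a row does not reach only later rows make up. A row lasts 1/10 s, in which the tool goes at most 50 mm and 8.59 degrees, less where a joint would pass 70% of its speed; a pose out of reach is approached as far as the arm can. A call with a gripper value outside its range is refused whole. The fingers move at their own pace and stop on an object; "force" is the grip in N (left out, the last holds). Time passes only in rows, so rows that repeat a pose let the fingers close. It gives the time, the measured TCP pose, the force and the opening at its end, in the units of the state.
- monitor.read_state(): the state, without advancing time (a new reading comes with each control period).
- imaging.read_camera(name): name is "scene" or "top" or "wrist"; returns the picture (420x560x3 uint8, blue, green, red); there is no depth.
- imaging.camera_params(name): a dict with "fx", "fy", "cx", "cy" (pixels), "T" (4x4, takes a point from camera to world coordinates); the wrist camera has in their place "T_tool_cam" (4x4, takes a point from camera to tool coordinates, whose origin is the TCP and whose axes are the tool frame's). Camera axes: x right, y down, z forward; pixel columns grow to the right and rows downward; lengths in m; the calibration is good to about 2 mm. A picture is of the moment at which its call begins: read the wrist's pose just before it. camera_params takes no time and is no camera call.
- finish_job(): hands the job in, once; it reports no verdict.
The state is a dict: "time": time; "q": joint angles; "joint_vel": joint speeds; "joint_torque": joint torques, N m; "tool_pos": TCP position; "tcp_rot": TCP orientation; "wrist_force": force on the tool from outside, world axes, zero at the start; "torque": the same for the moment, N m; "width": opening from 0.0 (shut) to 1.0 (fully open).
Only numpy, scipy, OpenCV 4.12 (cv2) and the standard library are available. Lean on these libraries where they do the work, as an engineer would, in place of code of your own. Each camera call takes 0.05 s, during which the arm holds its last target. There are 200 camera calls.

## Task

Clear up after the drinks: stand the two sealed miniature bottles (red caps) in the two-bay wooden caddy, one in each bay, the empty one without a cap in the green recycling tray, and both used shot glasses on the metal washing-up tray. Set everything down upright and gently, without dropping it, and leave the guest's white mug where it is.

Things in the scene. Friction and masses are not known exactly. Their poses are not given: they have to be found in the camera images.
- sealed1_mid (a point): Amber miniature bottle with a cream label: round body 40 mm in diameter, straight-sided from its base to 56 mm up, then a narrow neck 16 mm in diameter under a bright red cap 20 mm in diameter; 85 mm tall, about 120 g, sealed (it has its red cap). The other sealed bottle is identical. The point is at its centre, 42.5 mm above its base; z is up.
- sealed2_mid (a point): Amber miniature bottle with a cream label: round body 40 mm in diameter, straight-sided from its base to 56 mm up, then a narrow neck 16 mm in diameter under a bright red cap 20 mm in diameter; 85 mm tall, about 120 g, sealed (it has its red cap). The other sealed bottle is identical. The point is at its centre, 42.5 mm above its base; z is up.
- empty_mid (a point): Amber miniature bottle with a cream label: round body 40 mm in diameter, straight-sided from its base to 56 mm up, then a narrow neck 16 mm in diameter with an open mouth and no cap; 72 mm tall, about 70 g, empty. The point is at its centre, 36 mm above its base; z is up.
- shot1_mid (a point): Green-tinted shot glass, open at the top, 60 mm tall, 40 mm in diameter at the foot and 46 mm at the rim, about 90 g; the other shot glass is identical. The point is at its centre, 30 mm above its foot; z is up.
- shot2_mid (a point): Green-tinted shot glass, open at the top, 60 mm tall, 40 mm in diameter at the foot and 46 mm at the rim, about 90 g; the other shot glass is identical. The point is at its centre, 30 mm above its foot; z is up.
- mug_mid (a point): The guest's white mug, 76 mm in diameter, 85 mm tall, with a handle on its +y side that sticks out about 35 mm; to be left alone. The point is at its centre, half-way up.
- caddy: Light wooden caddy fixed on the counter, 72 mm (its x) by 141 mm (its y), 18 mm high, walls and floor 4 mm thick, with one wall across the middle making two square bays 64 mm wide inside, side by side along its y; the bay centres lie at y = +34.3 and -34.3 mm. Origin at the centre of its underside, on the counter.
- washtray: Grey metal washing-up tray with thin black stripes along its floor, fixed on the counter, 123 mm (its x) by 173 mm (its y), 12 mm high, walls and floor 4 mm thick; flat and undivided, room for both glasses side by side along its y. Origin at the centre of its underside, on the counter.
- recycling: Green plastic recycling tray fixed on the counter, 130 mm square, 22 mm high, walls and floor 4 mm thick, undivided. Origin at the centre of its underside, on the counter.
Mind the look-alikes: they are no part of the job. Leave any blue or yellow look-alike of the part that bears empty_mid alone.

How it is judged:
At the end, for the whole second after the job is handed in: The two sealed bottles stand in the caddy, one in each bay; the capless bottle stands in the green recycling tray; both shot glasses stand on the metal washing-up tray; each is on the tray's floor inside its walls, upright within 0.15 rad, and at rest (under 0.02 m/s) (((x of sealed1_mid in the frame of caddy between -0.016 and 0.016 m and y of sealed1_mid in the frame of caddy between 0.0183 and 0.0503 m and z of each of sealed1_mid, sealed2_mid in the frame of caddy below 0.052 m and x of sealed2_mid in the frame of caddy between -0.016 and 0.016 m and y of sealed2_mid in the frame of caddy between -0.0503 and -0.0183 m) or (x of sealed1_mid in the frame of caddy between -0.016 and 0.016 m and y of sealed1_mid in the frame of caddy between -0.0503 and -0.0183 m and z of each of sealed1_mid, sealed2_mid in the frame of caddy below 0.052 m and x of sealed2_mid in the frame of caddy between -0.016 and 0.016 m and y of sealed2_mid in the frame of caddy between 0.0183 and 0.0503 m)) and x of empty_mid in the frame of recycling between -0.042 and 0.042 m and y of empty_mid in the frame of recycling between -0.042 and 0.042 m and z of empty_mid in the frame of recycling below 0.046 m and x of shot1_mid in the frame of washtray between -0.04 and 0.04 m and y of shot1_mid in the frame of washtray between -0.065 and 0.065 m and z of each of shot1_mid, shot2_mid in the frame of washtray below 0.038 m and x of shot2_mid in the frame of washtray between -0.04 and 0.04 m and y of shot2_mid in the frame of washtray between -0.065 and 0.065 m and angle between each of sealed1_mid, sealed2_mid, empty_mid, shot1_mid, shot2_mid's own z axis and vertical below 0.15 rad and linear speed of each of sealed1, sealed2, empty, shot1, shot2 below 0.02 m/s); the robot touches nothing.
It fails at once if a bottle or glass is dropped or knocked (faster than 0.6 m/s while not in the fingers, a fall of some 20 mm) ((linear speed of sealed1 above 0.6 m/s and contact force between sealed1 and the fingers below 0.05 N) or (linear speed of sealed2 above 0.6 m/s and contact force between sealed2 and the fingers below 0.05 N) or (linear speed of empty above 0.6 m/s and contact force between empty and the fingers below 0.05 N) or (linear speed of shot1 above 0.6 m/s and contact force between shot1 and the fingers below 0.05 N) or (linear speed of shot2 above 0.6 m/s and contact force between shot2 and the fingers below 0.05 N)).
It fails at once if the guest's mug is moved by more than 25 mm (distance of mug_mid from where it was at the start of the episode above 0.025 m).
It also fails if it takes over 120 s, if anything falls off the work surface, if the arm or the gripper's body presses on something with over 40 N, if the wrist force passes 120 N, or if a joint passes its speed limit or range.

## Working session

There is one attempt and no reset: what is moved stays moved. The work goes in short steps, Python scripts to look and compute and a tool call to move; the robot and the scene stay as the last step left them, time stands still between calls to the robot, and variables do not carry over. Pictures are saved under pics/ and viewed, about 12 in all and at most 16, crops included, and the job is handed in when it is done.

Besides the shell and the picture viewer there is one more tool, called after ">>>" by a JSON object that holds its "fn" and its "kwargs". jog_arm: Moves the arm, as the interface text tells. Its arguments: {"type":"object","properties":{"rows":{"type":"array","items":{"type":"array","items":{"type":"number"}}},"force":{"type":"number"}},"required":["rows"]}

```bash
mkdir -p pics; ls; python3 - <<'E'
from workcell import monitor, imaging, bot
import cv2
print(monitor.read_state())
for n in ("scene","top"):
    cv2.imwrite(f"pics/{n}0.png",imaging.read_camera(n)); print(n,imaging.camera_params(n))
print(imaging.camera_params("wrist"))
E
```

```text
pics
{'time': 0.0, 'q': array([-1.27987925e+00,  2.64793284e-01,  1.60537726e+00,  1.29192427e-05,
        1.27370985e+00, -3.68977855e-02]), 'joint_vel': array([-0.00018441, -0.00124929, -0.00131702,  0.00073843,  0.00126872,
       -0.00075194]), 'joint_torque': array([ 2.11604900e-03, -5.15109408e+01, -3.67313647e+01, -4.18812078e-06,
        1.27933591e-02,  1.75169464e-05]), 'tool_pos': array([ 0.21712541, -0.63834748,  0.22993323]), 'tcp_rot': array([ 2.04462966,  0.34056076, -2.0452049 ]), 'wrist_force': array([-0.61475356, -0.55248835, -1.20104828]), 'torque': array([0.01109346, 0.01643884, 0.04918789]), 'width': 1.0011205351719885}
scene {'fx': 487.23697814884, 'fy': 487.23697814884, 'cx': 275.1220959394268, 'cy': 207.00675615495084, 'T': array([[-0.4764376 ,  0.7188312 , -0.50624986,  0.99288272],
       [ 0.87916318,  0.38367778, -0.28260123,  0.28275533],
       [-0.00890576, -0.57971809, -0.81476845,  0.87531658],
       [ 0.        ,  0.        ,  0.        ,  1.        ]])}
top {'fx': 409.5598694550795, 'fy': 409.5598694550795, 'cx': 274.3480559638219, 'cy': 212.37199392702308, 'T': array([[-7.32017134e-03, -9.98434052e-01,  5.54604282e-02,
         4.70894840e-01],
       [-9.99972829e-01,  7.26064266e-03, -1.27477506e-03,
        -1.16126959e-02],
       [ 8.70100474e-04, -5.54682528e-02, -9.98460072e-01,
         9.81754695e-01],
       [ 0.00000000e+00,  0.00000000e+00,  0.00000000e+00,
         1.00000000e+00]])}
{'fx': 304.5799551677361, 'fy': 304.5799551677361, 'cx': 281.96677499943144, 'cy': 214.42169268824756, 'T_tool_cam': array([[ 6.54209316e-04, -2.58326023e-01,  9.66057575e-01,
        -1.42365737e-01],
       [ 9.99999700e-01,  5.69477012e-04, -5.24915287e-04,
        -5.82308251e-04],
       [-4.14548303e-04,  9.66057629e-01,  2.58326318e-01,
        -6.48767529e-02],
       [ 0.00000000e+00,  0.00000000e+00,  0.00000000e+00,
         1.00000000e+00]])}
```

View pics/top0.png

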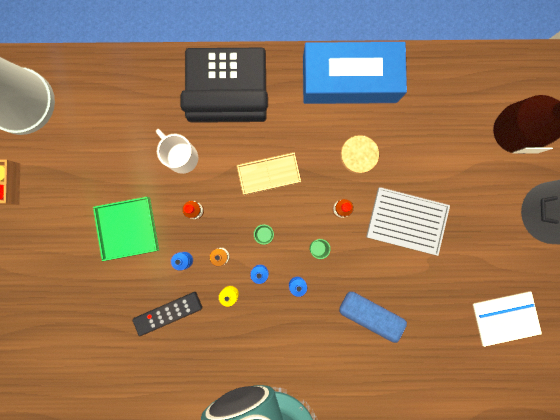

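View pics/scene0.png

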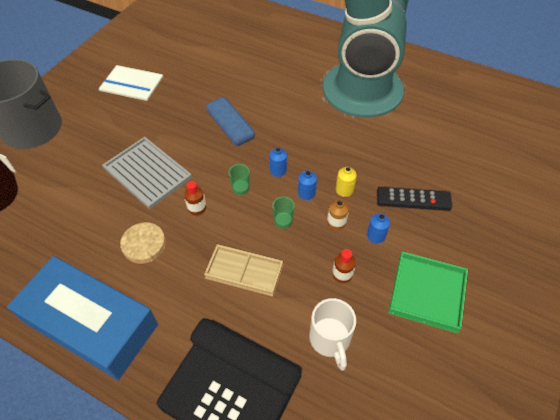

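The top view shows the red caps near (190,210) and (345,207), the capless bottle at (219,256), and the glasses at (264,234) and (320,248). The caddy is at (269,173), the washtray at (408,220), the recycling tray at (126,229) and the mug at (178,153). The scene view agrees. I'll enlarge both to read pixels.

```bash
python3 - <<'E'
import cv2
a=cv2.imread("pics/top0.png")[130:320,85:455]; cv2.imwrite("pics/topc.png",cv2.resize(a,(0,0),fx=2.16,fy=2.16,interpolation=cv2.INTER_CUBIC))
a=cv2.imread("pics/scene0.png")[130:370,100:480]; cv2.imwrite("pics/scenec.png",cv2.resize(a,(0,0),fx=2,fy=2,interpolation=cv2.INTER_CUBIC))
E
```

```text
(no output)
```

View pics/topc.png

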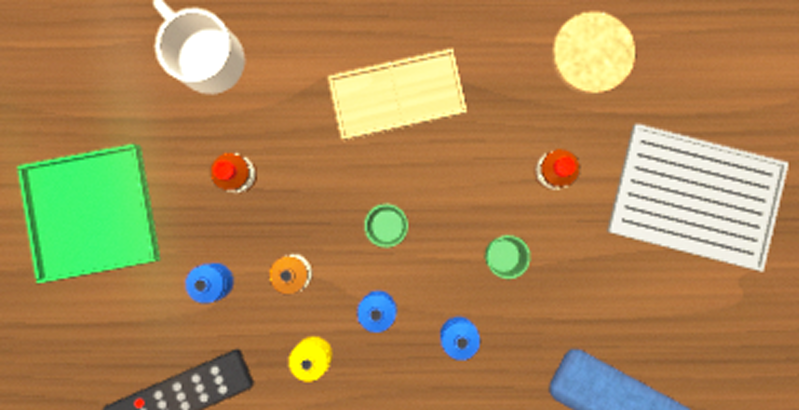

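View pics/scenec.png

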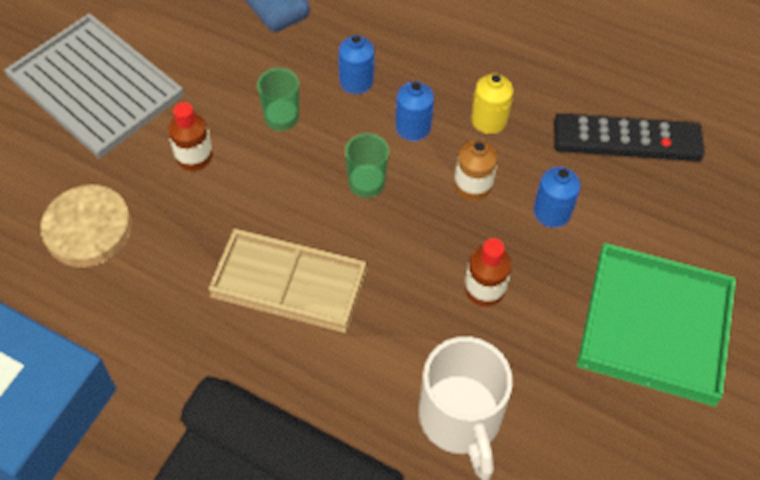

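```bash
cat > h.py <<'E'
import numpy as np
from workcell import monitor, imaging, bot
from scipy.spatial.transform import Rotation as R
def ray(p,u,v,z,T=None):
    T=p["T"] if T is None else T
    d=T[:3,:3]@np.array([(u-p["cx"])/p["fx"],(v-p["cy"])/p["fy"],1]); o=T[:3,3]
    return (o+d*(z-o[2])/d[2])[:2]
E
python3 - <<'E'
from h import *
t=imaging.camera_params("top"); s=imaging.camera_params("scene")
T=lambda u,v,z: ray(t,u/2.16+85,v/2.16+130,z)
S=lambda u,v,z: ray(s,u/2+100,v/2+130,z)
np.set_printoptions(precision=4,suppress=True)
for n,a,b,z in [("redL",(223,171),(493,243),.085),("redR",(566,167),(184,106),.085),("empty",(286,275),(479,147),.072),
 ("shotL",(386,224),(367,150),.06),("shotR",(508,257),(279,83),.06),("mug",(193,38),(467,376),.085),("blueL",(201,285),(563,174),.072),("blueM",(376,315),(416,88),.072),("blueR",(462,343),(356,40),.072),("yellow",(306,365),(495,78),.072)]:
    print(n,T(*a,z),S(*b,z))
for n,z,c,d in [("caddy",.018,[(328,76),(453,49),(467,113),(344,139)],[(365,265),(346,322),(210,291),(234,231)]),
 ("wash",.012,[(636,123),(788,162),(764,271),(609,233)],[(98,150),(8,70),(88,15),(182,90)]),
 ("rec",.022,[(18,166),(136,145),(158,261),(38,283)],[(718,395),(581,362),(604,246),(736,278)])]:
    q=np.array([T(*p,z) for p in c]); r=np.array([S(*p,z) for p in d])
    print(n,q.mean(0),r.mean(0),"edges",[(round(np.linalg.norm(e),3),round(np.degrees(np.arctan2(e[1],e[0])),1)) for e in np.roll(q,-1,0)-q])
st=monitor.read_state(); print(R.from_rotvec(st["tcp_rot"]).as_matrix())
E
```

```text
redL [0.5291 0.1761] [0.5287 0.1747]
redR [ 0.5307 -0.1724] [ 0.5292 -0.172 ]
empty [0.4228 0.1138] [0.4245 0.1153]
shotL [0.4743 0.0115] [0.4737 0.0128]
shotR [ 0.4391 -0.115 ] [ 0.4396 -0.1132]
mug [0.6658 0.2074] [0.6597 0.2078]
blueL [0.4133 0.2008] [0.4155 0.2025]
blueM [0.3815 0.0219] [0.3852 0.0247]
blueR [ 0.3525 -0.0656] [ 0.355  -0.0638]
yellow [0.3315 0.0935] [0.3331 0.0932]
caddy [ 0.6165 -0.0015] [0.6202 0.0021] edges [(np.float64(0.141), np.float64(-78.1)), (np.float64(0.072), np.float64(-168.3)), (np.float64(0.138), np.float64(101.6)), (np.float64(0.072), np.float64(14.0))]
wash [ 0.5014 -0.331 ] [ 0.5031 -0.3283] edges [(np.float64(0.172), np.float64(-104.9)), (np.float64(0.123), np.float64(165.9)), (np.float64(0.174), np.float64(75.8)), (np.float64(0.125), np.float64(-14.9))]
rec [0.4881 0.3359] [0.4926 0.3395] edges [(np.float64(0.13), np.float64(-80.3)), (np.float64(0.128), np.float64(-168.8)), (np.float64(0.131), np.float64(100.0)), (np.float64(0.129), np.float64(10.6))]
[[-0.0006  0.322  -0.9467]
 [ 0.002  -0.9467 -0.322 ]
 [-1.     -0.0021 -0.0001]]
```

>>> {"fn": "jog_arm", "kwargs": {"rows": [[0.01,-0.034,-0.045,0.05,0,0,70],[0.03,-0.09,-0.12,0.1,0,0,70],[0.05,-0.125,-0.16,0.15,0,0,70],[0.06,-0.155,-0.2,0.2,0,0,70],[0.07,-0.185,-0.24,0.25,0,0,70],[0.08,-0.215,-0.28,0.328,0,0,70],[0.09,-0.245,-0.32,0.328,0,0,70],[0.1,-0.275,-0.36,0.328,0,0,70],[0.1,-0.305,-0.4,0.328,0,0,70],[0.1,-0.325,-0.43,0.328,0,0,70],[0.1,-0.3405,-0.4465,0.328,0,0,70],[0.1,-0.3405,-0.4465,0.328,0,0,70],[0.1,-0.3405,-0.4465,0.328,0,0,70],[0.1,-0.3405,-0.4465,0.328,0,0,70]], "force": 30}}

```text
time: 1.5
tool_pos: [0.5298, -0.1717, 0.1303]
tcp_rot: [-2.219, -0.004, 2.223]
wrist_force: [0.7, 0.4, 0.6]
width: 0.701
```

```bash
cat >> h.py <<'E'
def tool():
    s=monitor.read_state(); M=R.from_rotvec(s["tcp_rot"]).as_matrix()
    print("t",round(s["time"],2),"pos",np.round(s["tool_pos"],4),"w",round(s["width"],3),"F",np.round(s["wrist_force"],1),"q6",round(s["q"][5],2)); print(np.round(M,3)); return s["tool_pos"],M
def to(p):
    x,M=tool(); print("shift",np.round(M.T@(np.array(p)-x),4))
E
python3 - <<'E'
from h import *
to((.530,-.172,.022))
import cv2
cv2.imwrite("pics/w1.png",imaging.read_camera("wrist"))
E
```

```text
t 1.5 pos [ 0.5298 -0.1717  0.1303] w 0.701 F [0.7 0.4 0.6] q6 1.21
[[-0.002  0.002 -1.   ]
 [ 0.002 -1.    -0.002]
 [-1.    -0.002  0.002]]
shift [ 0.1083  0.0005 -0.0004]
```

View pics/w1.png

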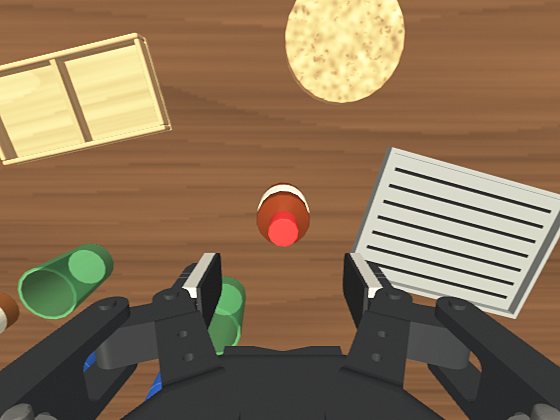

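The cap is at (283,231), centred between the jaws and about 3 mm further out in x. The grasp on the right-hand sealed bottle is good to go.

>>> {"fn": "jog_arm", "kwargs": {"rows": [[0.03,0,-0.001,0,0,0,70],[0.06,0,-0.002,0,0,0,70],[0.085,0,-0.002,0,0,0,70],[0.1,0,-0.002,0,0,0,70],[0.108,0,-0.002,0,0,0,70],[0.108,0,-0.002,0,0,0,70],[0.108,0,-0.002,0,0,0,30],[0.108,0,-0.002,0,0,0,30],[0.108,0,-0.002,0,0,0,30],[0.108,0,-0.002,0,0,0,30],[0.108,0,-0.002,0,0,0,30],[0.108,0,-0.002,0,0,0,30],[0.108,0,-0.002,0,0,0,30],[0.106,0,-0.002,0,0,0,30],[0.098,0,-0.002,0,0,0,30],[0.085,0,-0.002,0,0,0,30],[0.065,0,-0.002,0,0,0,30],[0.04,0,-0.002,0,0,0,30],[0.02,0,-0.002,0,0,0,30],[0.01,0,-0.002,0,0,0,30]], "force": 30}}

```text
time: 3.55
tool_pos: [0.5329, -0.1729, 0.1235]
tcp_rot: [-2.224, -0.001, 2.219]
wrist_force: [0.5, -0.4, -0.9]
width: 0.455
```

```bash
python3 - <<'E'
from h import *
to((.625,-.0335,.120))
E
```

```text
t 3.55 pos [ 0.5329 -0.1729  0.1235] w 0.455 F [ 0.5 -0.4 -0.9] q6 1.21
[[ 0.002  0.    -1.   ]
 [ 0.    -1.    -0.   ]
 [-1.    -0.    -0.002]]
shift [ 0.0038 -0.1394 -0.0921]
```

>>> {"fn": "jog_arm", "kwargs": {"rows": [[0,-0.008,-0.005,0,0,0,30],[0,-0.025,-0.017,0,0,0,30],[0,-0.05,-0.034,0,0,0,30],[0,-0.08,-0.053,0,0,0,30],[0,-0.105,-0.07,0,0,0,30],[0,-0.125,-0.083,0,0,0,30],[0,-0.136,-0.09,0,0,0,30],[0,-0.1395,-0.092,0,0,0,30],[0,-0.1395,-0.092,0,0,0,30],[0,-0.1395,-0.092,0,0,0,30]]}}

```text
time: 4.55
tool_pos: [0.6242, -0.0341, 0.1234]
tcp_rot: [-2.222, 0.0, 2.22]
wrist_force: [-0.2, -0.7, -0.8]
width: 0.453
```

```bash
python3 - <<'E'
from h import *
to((.625,-.0335,.027))
import cv2
cv2.imwrite("pics/w2.png",imaging.read_camera("wrist"))
E
```

```text
t 4.55 pos [ 0.6242 -0.0341  0.1234] w 0.453 F [-0.2 -0.7 -0.8] q6 1.48
[[ 0.001 -0.    -1.   ]
 [ 0.    -1.     0.   ]
 [-1.    -0.    -0.001]]
shift [ 0.0964 -0.0006 -0.0007]
```

View pics/w2.png

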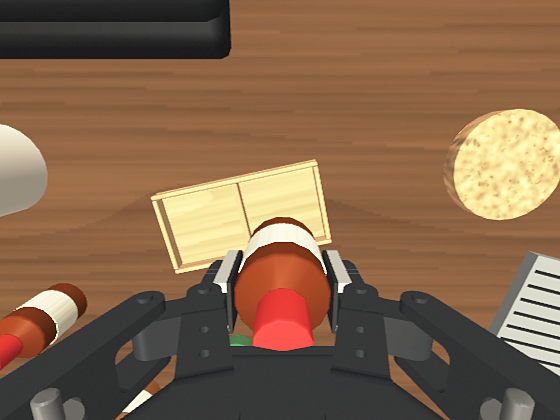

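The bottle sits upright in the fingers. The caddy's top corners are at (152,198), (316,160), (330,242) and (177,272). I'll check the caddy centre with this calibration.

```bash
python3 - <<'E'
from h import *
p=imaging.camera_params("wrist"); x,M=tool(); A=np.eye(4);A[:3,:3]=M;A[:3,3]=x; T=A@p["T_tool_cam"]
q=np.array([ray(p,u,v,.018,T) for u,v in [(152,198),(316,160),(330,242),(177,272)]]);print(q,q.mean(0))
for e in np.roll(q,-1,0)-q: print(np.linalg.norm(e),np.degrees(np.arctan2(e[1],e[0])))
E
```

```text
t 4.6 pos [ 0.6242 -0.0342  0.1235] w 0.456 F [-0.  -0.2 -1.1] q6 1.48
[[ 0.001 -0.001 -1.   ]
 [ 0.    -1.     0.001]
 [-1.    -0.    -0.001]]
[[ 0.63684533  0.07429589]
 [ 0.66799447 -0.061052  ]
 [ 0.59807063 -0.07512359]
 [ 0.56985934  0.05948177]] [ 6.1819244e-01 -5.9948512e-04]
0.1388859966681779 -77.03954581069264
0.07132567908850061 -168.621681645833
0.13752992007133522 101.83701656484284
0.068604526611952 12.47038725853788
```

>>> {"fn": "jog_arm", "kwargs": {"rows": [[0.01,0,-0.001,0,0,0,30],[0.03,0,-0.001,0,0,0,30],[0.05,0,-0.001,0,0,0,30],[0.07,0,-0.001,0,0,0,30],[0.085,0,-0.001,0,0,0,30],[0.092,0,-0.001,0,0,0,30],[0.095,0,-0.001,0,0,0,30],[0.0965,0,-0.001,0,0,0,30],[0.097,0,-0.001,0,0,0,30],[0.097,0,-0.001,0,0,0,30],[0.097,0,-0.001,0,0,0,57],[0.097,0,-0.001,0,0,0,57],[0.097,0,-0.001,0,0,0,57],[0.097,0,-0.001,0,0,0,57],[0.085,0,-0.001,0,0,0,57],[0.06,0,-0.001,0,0,0,57],[0.03,0,-0.001,0,0,0,60],[0,0,-0.001,0,0,0,70],[-0.01,0,-0.001,0,0,0,70],[-0.01,0,-0.001,0,0,0,70]]}}

```text
time: 6.6
tool_pos: [0.6271, -0.0344, 0.1364]
tcp_rot: [-2.229, 0.001, 2.214]
wrist_force: [0.1, -0.9, -0.4]
width: 0.702
```

```bash
python3 - <<'E'
from h import *
to((.530,.1755,.022))
E
```

```text
t 6.6 pos [ 0.6271 -0.0344  0.1364] w 0.702 F [ 0.1 -0.9 -0.4] q6 1.48
[[ 0.007 -0.001 -1.   ]
 [-0.    -1.     0.001]
 [-1.     0.    -0.007]]
shift [ 0.1137 -0.2099  0.098 ]
```

>>> {"fn": "jog_arm", "kwargs": {"rows": [[0,-0.03,0.013,0,0,0,70],[0,-0.07,0.032,0,0,0,70],[0,-0.11,0.051,0,0,0,70],[0,-0.15,0.07,0,0,0,70],[0,-0.185,0.087,0,0,0,70],[0,-0.205,0.095,0,0,0,70],[0,-0.21,0.097,0,0,0,70],[0,-0.21,0.097,0,0,0,70],[0,-0.21,0.097,0,0,0,70]]}}

```text
time: 7.5
tool_pos: [0.5301, 0.1748, 0.1348]
tcp_rot: [2.227, -0.002, -2.215]
wrist_force: [0.1, -0.5, 0.6]
width: 0.697
```

```bash
python3 - <<'E'
from h import *
to((.5305,.1755,.022))
E
```

```text
t 7.5 pos [0.5301 0.1748 0.1348] w 0.697 F [ 0.1 -0.5  0.6] q6 1.85
[[ 0.006 -0.001 -1.   ]
 [-0.001 -1.     0.001]
 [-1.     0.001 -0.006]]
shift [ 0.1128 -0.0008  0.0002]
```

>>> {"fn": "jog_arm", "kwargs": {"rows": [[0.03,-0.001,0,0,-0.006,0,70],[0.06,-0.001,0,0,-0.006,0,70],[0.09,-0.001,0,0,-0.006,0,70],[0.105,-0.001,0,0,-0.006,0,70],[0.113,-0.001,0,0,-0.006,0,70],[0.113,-0.001,0,0,-0.006,0,70],[0.113,-0.001,0,0,-0.006,0,30],[0.113,-0.001,0,0,-0.006,0,30],[0.113,-0.001,0,0,-0.006,0,30],[0.113,-0.001,0,0,-0.006,0,30],[0.113,-0.001,0,0,-0.006,0,30],[0.113,-0.001,0,0,-0.006,0,30],[0.113,-0.001,0,0,-0.006,0,30],[0.111,-0.001,0,0,-0.006,0,30],[0.1,-0.001,0,0,-0.006,0,30],[0.08,-0.001,0,0,-0.006,0,30],[0.05,-0.001,0,0,-0.006,0,30],[0.025,-0.001,0,0,-0.006,0,30],[0.012,-0.001,0,0,-0.006,0,30],[0.01,-0.001,0,0,-0.006,0,30]]}}

```text
time: 9.5
tool_pos: [0.5314, 0.1762, 0.1269]
tcp_rot: [-2.225, 0.001, 2.218]
wrist_force: [0.5, 0.3, -1.0]
width: 0.459
```

```bash
python3 - <<'E'
from h import *
to((.611,.034,.125))
E
```

```text
t 9.5 pos [0.5314 0.1762 0.1269] w 0.459 F [ 0.5  0.3 -1. ] q6 1.85
[[ 0.003 -0.001 -1.   ]
 [-0.    -1.     0.001]
 [-1.     0.    -0.003]]
shift [ 0.0022  0.1421 -0.0798]
```

>>> {"fn": "jog_arm", "kwargs": {"rows": [[0,0.008,-0.005,0,-0.003,0,30],[0,0.025,-0.014,0,-0.003,0,30],[0,0.05,-0.028,0,-0.003,0,30],[0,0.08,-0.045,0,-0.003,0,30],[0,0.105,-0.059,0,-0.003,0,30],[0,0.127,-0.072,0,-0.003,0,30],[0,0.139,-0.078,0,-0.003,0,30],[0,0.142,-0.08,0,-0.003,0,30],[0,0.142,-0.08,0,-0.003,0,30],[0,0.142,-0.08,0,-0.003,0,30]]}}

```text
time: 10.5
tool_pos: [0.6104, 0.035, 0.1267]
tcp_rot: [-2.22, 0.0, 2.223]
wrist_force: [0.1, 0.3, -1.6]
width: 0.453
```

```bash
python3 - <<'E'
from h import *
to((.611,.034,.0265))
E
```

```text
t 10.5 pos [0.6104 0.035  0.1267] w 0.453 F [ 0.1  0.3 -1.6] q6 1.59
[[-0.001 -0.    -1.   ]
 [ 0.    -1.     0.   ]
 [-1.    -0.     0.001]]
shift [ 0.1002  0.001  -0.0007]
```

>>> {"fn": "jog_arm", "kwargs": {"rows": [[0.01,0.001,0,0,0,0,30],[0.03,0.001,0,0,0,0,30],[0.05,0.001,0,0,0,0,30],[0.07,0.001,0,0,0,0,30],[0.085,0.001,0,0,0,0,30],[0.095,0.001,0,0,0,0,30],[0.098,0.001,0,0,0,0,30],[0.1,0.001,0,0,0,0,30],[0.1005,0.001,0,0,0,0,30],[0.1005,0.001,0,0,0,0,30],[0.1005,0.001,0,0,0,0,57],[0.1005,0.001,0,0,0,0,57],[0.1005,0.001,0,0,0,0,57],[0.1005,0.001,0,0,0,0,57],[0.09,0.001,0,0,0,0,57],[0.065,0.001,0,0,0,0,57],[0.03,0.001,0,0,0,0,57],[0,0.001,0,0,0,0,60],[-0.01,0.001,0,0,0,0,70],[-0.01,0.001,0,0,0,0,70]]}}

```text
time: 12.5
tool_pos: [0.6123, 0.034, 0.1394]
tcp_rot: [-2.225, 0.0, 2.217]
wrist_force: [0.9, 0.1, -0.7]
width: 0.701
```

```bash
python3 - <<'E'
from h import *
to((.424,.1148,.020))
E
```

```text
t 12.5 pos [0.6123 0.034  0.1394] w 0.701 F [ 0.9  0.1 -0.7] q6 1.59
[[ 0.004 -0.    -1.   ]
 [ 0.    -1.     0.   ]
 [-1.    -0.    -0.004]]
shift [ 0.1187 -0.0807  0.1887]
```

>>> {"fn": "jog_arm", "kwargs": {"rows": [[0,-0.014,0.03,0,-0.004,0,70],[0,-0.03,0.07,0,-0.004,0,70],[0,-0.047,0.11,0,-0.004,0,70],[0,-0.064,0.15,0,-0.004,0,70],[0,-0.077,0.18,0,-0.004,0,70],[0,-0.081,0.189,0,-0.004,0,70],[0,-0.081,0.189,0,-0.004,0,70],[0,-0.081,0.189,0,-0.004,0,70],[0,-0.081,0.189,0,-0.004,0,70]]}}

```text
time: 13.4
tool_pos: [0.4247, 0.1147, 0.1388]
tcp_rot: [-2.221, 0.001, 2.22]
wrist_force: [-0.2, 0.2, -0.9]
width: 0.703
```

```bash
python3 - <<'E'
from h import *
import cv2
to((.424,.1148,.020)); cv2.imwrite("pics/w3.png",imaging.read_camera("wrist"))
E
```

```text
t 13.4 pos [0.4247 0.1147 0.1388] w 0.703 F [-0.2  0.2 -0.9] q6 1.78
[[ 0.    -0.001 -1.   ]
 [ 0.    -1.     0.001]
 [-1.    -0.    -0.   ]]
shift [ 1.188e-01 -1.000e-04  7.000e-04]
```

View pics/w3.png

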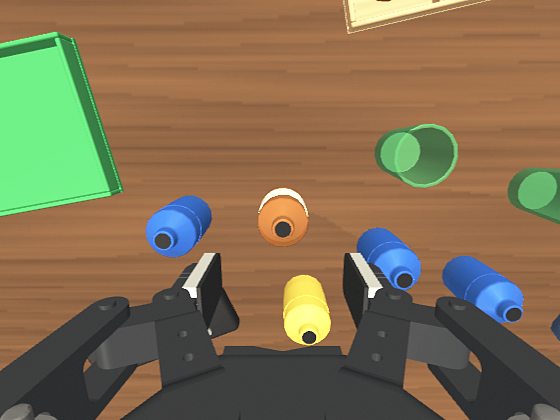

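The orange capless bottle's mouth is at (283,229), centred in the jaws. The blue and yellow look-alikes are clear of the fingers.

>>> {"fn": "jog_arm", "kwargs": {"rows": [[0.03,0,0.001,0,0,0,70],[0.06,0,0.001,0,0,0,70],[0.09,0,0.001,0,0,0,70],[0.11,0,0.001,0,0,0,70],[0.119,0,0.001,0,0,0,70],[0.119,0,0.001,0,0,0,70],[0.119,0,0.001,0,0,0,30],[0.119,0,0.001,0,0,0,30],[0.119,0,0.001,0,0,0,30],[0.119,0,0.001,0,0,0,30],[0.119,0,0.001,0,0,0,30],[0.119,0,0.001,0,0,0,30],[0.119,0,0.001,0,0,0,30],[0.117,0,0.001,0,0,0,30],[0.107,0,0.001,0,0,0,30],[0.087,0,0.001,0,0,0,30],[0.057,0,0.001,0,0,0,30],[0.03,0,0.001,0,0,0,30],[0.015,0,0.001,0,0,0,30],[0.01,0,0.001,0,0,0,30]]}}

```text
time: 15.45
tool_pos: [0.4248, 0.115, 0.1312]
tcp_rot: [-2.225, 0.0, 2.216]
wrist_force: [0.2, -0.8, 0.1]
width: 0.456
```

```bash
python3 - <<'E'
from h import *
to((.490,.338,.125))
E
```

```text
t 15.45 pos [0.4248 0.115  0.1312] w 0.456 F [ 0.2 -0.8  0.1] q6 1.78
[[ 0.004 -0.001 -1.   ]
 [ 0.001 -1.     0.001]
 [-1.    -0.001 -0.004]]
shift [ 0.0066 -0.2231 -0.065 ]
```

>>> {"fn": "jog_arm", "kwargs": {"rows": [[0,-0.01,-0.003,0,-0.004,0,30],[0,-0.03,-0.009,0,-0.004,0,30],[0,-0.06,-0.018,0,-0.004,0,30],[0,-0.095,-0.028,0,-0.004,0,30],[0,-0.13,-0.038,0,-0.004,0,30],[0,-0.165,-0.048,0,-0.004,0,30],[0,-0.195,-0.057,0,-0.004,0,30],[0,-0.215,-0.063,0,-0.004,0,30],[0,-0.223,-0.065,0,-0.004,0,30],[0,-0.223,-0.065,0,-0.004,0,30],[0,-0.223,-0.065,0,-0.004,0,30]]}}

```text
time: 16.55
tool_pos: [0.4891, 0.3371, 0.1306]
tcp_rot: [-2.219, 0.002, 2.224]
wrist_force: [-1.4, -0.1, -0.4]
width: 0.46
```

```bash
python3 - <<'E'
from h import *
to((.490,.338,.0245))
E
```

```text
t 16.55 pos [0.4891 0.3371 0.1306] w 0.46 F [-1.4 -0.1 -0.4] q6 2.13
[[-0.002 -0.001 -1.   ]
 [-0.001 -1.     0.001]
 [-1.     0.001  0.002]]
shift [ 0.1061 -0.001  -0.0011]
```

>>> {"fn": "jog_arm", "kwargs": {"rows": [[0.01,0,0,0,0,0,30],[0.03,0,0,0,0,0,30],[0.05,0,0,0,0,0,30],[0.075,0,0,0,0,0,30],[0.09,0,0,0,0,0,30],[0.1,0,0,0,0,0,30],[0.104,0,0,0,0,0,30],[0.106,0,0,0,0,0,30],[0.1065,0,0,0,0,0,30],[0.1065,0,0,0,0,0,30],[0.1065,0,0,0,0,0,60],[0.1065,0,0,0,0,0,60],[0.1065,0,0,0,0,0,60],[0.1065,0,0,0,0,0,60],[0.095,0,0,0,0,0,60],[0.07,0,0,0,0,0,60],[0.035,0,0,0,0,0,60],[0.01,0,0,0,0,0,70],[0,0,0,0,0,0,75],[0,0,0,0,0,0,75]]}}

```text
time: 18.55
tool_pos: [0.4904, 0.3379, 0.1331]
tcp_rot: [-2.222, -0.001, 2.218]
wrist_force: [-0.5, 0.0, 0.0]
width: 0.751
```

```bash
python3 - <<'E'
from h import *
to((.4742,.0122,.015))
E
```

```text
t 18.55 pos [0.4904 0.3379 0.1331] w 0.751 F [-0.5  0.   0. ] q6 2.13
[[ 0.002 -0.001 -1.   ]
 [ 0.002 -1.     0.001]
 [-1.    -0.002 -0.002]]
shift [0.1174 0.326  0.0161]
```

>>> {"fn": "jog_arm", "kwargs": {"rows": [[0,0.02,0.001,0,-0.002,0,75],[0,0.06,0.003,0,-0.002,0,75],[0,0.1,0.005,0,-0.002,0,75],[0,0.145,0.007,0,-0.002,0,75],[0,0.19,0.01,0,-0.002,0,75],[0,0.235,0.012,0,-0.002,0,75],[0,0.275,0.014,0,-0.002,0,75],[0,0.305,0.015,0,-0.002,0,75],[0,0.32,0.016,0,-0.002,0,75],[0,0.326,0.016,0,-0.002,0,75],[0,0.326,0.016,0,-0.002,0,75],[0,0.326,0.016,0,-0.002,0,75]]}}

```text
time: 19.75
tool_pos: [0.4735, 0.0122, 0.1317]
tcp_rot: [-2.218, -0.001, 2.222]
wrist_force: [0.5, -0.3, 0.1]
width: 0.748
```

```bash
python3 - <<'E'
from h import *
import cv2
to((.4742,.0122,.015)); cv2.imwrite("pics/w4.png",imaging.read_camera("wrist"))
E
```

```text
t 19.75 pos [0.4735 0.0122 0.1317] w 0.748 F [ 0.5 -0.3  0.1] q6 1.54
[[-0.002 -0.001 -1.   ]
 [ 0.002 -1.     0.001]
 [-1.    -0.002  0.002]]
shift [ 0.1167  0.0003 -0.0009]
```

View pics/w4.png

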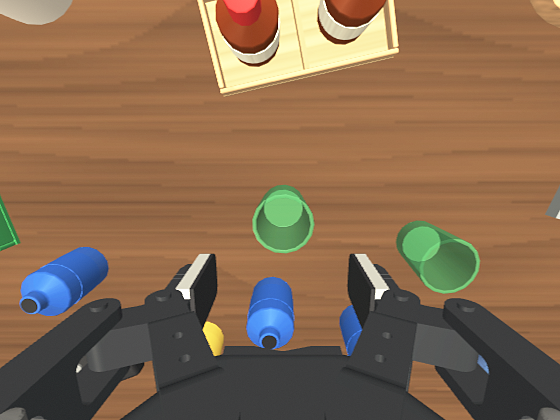

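Both sealed bottles stand in their bays. The glass rim is centred at (283,221), between the jaws.

>>> {"fn": "jog_arm", "kwargs": {"rows": [[0.03,0,-0.0015,0,0.002,0,75],[0.06,0,-0.0015,0,0.002,0,75],[0.09,0,-0.0015,0,0.002,0,75],[0.108,0,-0.0015,0,0.002,0,75],[0.117,0,-0.0015,0,0.002,0,75],[0.117,0,-0.0015,0,0.002,0,75],[0.117,0,-0.0015,0,0.002,0,30],[0.117,0,-0.0015,0,0.002,0,30],[0.117,0,-0.0015,0,0.002,0,30],[0.117,0,-0.0015,0,0.002,0,30],[0.117,0,-0.0015,0,0.002,0,30],[0.117,0,-0.0015,0,0.002,0,30],[0.117,0,-0.0015,0,0.002,0,30],[0.115,0,-0.0015,0,0.002,0,30],[0.105,0,-0.0015,0,0.002,0,30],[0.085,0,-0.0015,0,0.002,0,30],[0.055,0,-0.0015,0,0.002,0,30],[0.03,0,-0.0015,0,0.002,0,30],[0.015,0,-0.0015,0,0.002,0,30],[0.01,0,-0.0015,0,0.002,0,30]], "force": 30}}

```text
time: 21.8
tool_pos: [0.4764, 0.0125, 0.1242]
tcp_rot: [-2.225, -0.002, 2.215]
wrist_force: [0.2, -0.6, -1.0]
width: 0.512
```

```bash
python3 - <<'E'
from h import *
to((.493,-.367,.125))
E
```

```text
t 21.8 pos [0.4764 0.0125 0.1242] w 0.512 F [ 0.2 -0.6 -1. ] q6 1.54
[[ 0.004 -0.    -1.   ]
 [ 0.002 -1.     0.   ]
 [-1.    -0.002 -0.004]]
shift [-0.0015  0.3795 -0.0168]
```

>>> {"fn": "jog_arm", "kwargs": {"rows": [[0,0.01,0,0,-0.003,0,30],[0,0.03,-0.001,0,-0.003,0,30],[0,0.06,-0.003,0,-0.003,0,30],[0,0.095,-0.004,0,-0.003,0,30],[0,0.13,-0.006,0,-0.003,0,30],[0,0.165,-0.007,0,-0.003,0,30],[0,0.2,-0.009,0,-0.003,0,30],[0,0.235,-0.01,0,-0.003,0,30],[0,0.27,-0.012,0,-0.003,0,30],[0,0.305,-0.014,0,-0.003,0,30],[0,0.335,-0.015,0,-0.003,0,30],[0,0.36,-0.016,0,-0.003,0,30],[0,0.375,-0.017,0,-0.003,0,30],[0,0.3795,-0.017,0,-0.003,0,30],[0,0.3795,-0.017,0,-0.003,0,30],[0,0.3795,-0.017,0,-0.003,0,30]]}}

```text
time: 23.4
tool_pos: [0.4929, -0.3659, 0.123]
tcp_rot: [-2.22, -0.004, 2.22]
wrist_force: [0.2, 0.4, -1.0]
width: 0.516
```

```bash
python3 - <<'E'
from h import *
to((.493,-.367,.0195))
E
```

```text
t 23.4 pos [ 0.4929 -0.3659  0.123 ] w 0.516 F [ 0.2  0.4 -1. ] q6 0.89
[[ 0.     0.    -1.   ]
 [ 0.003 -1.    -0.   ]
 [-1.    -0.003 -0.   ]]
shift [ 1.035e-01  1.500e-03 -1.000e-04]
```

>>> {"fn": "jog_arm", "kwargs": {"rows": [[0.01,0.001,0,0,0,0,30],[0.03,0.001,0,0,0,0,30],[0.05,0.001,0,0,0,0,30],[0.075,0.001,0,0,0,0,30],[0.09,0.001,0,0,0,0,30],[0.098,0.001,0,0,0,0,30],[0.102,0.001,0,0,0,0,30],[0.1035,0.001,0,0,0,0,30],[0.104,0.001,0,0,0,0,30],[0.104,0.001,0,0,0,0,30],[0.104,0.001,0,0,0,0,66],[0.104,0.001,0,0,0,0,66],[0.104,0.001,0,0,0,0,66],[0.104,0.001,0,0,0,0,66],[0.092,0.001,0,0,0,0,66],[0.067,0.001,0,0,0,0,66],[0.032,0.001,0,0,0,0,66],[0.01,0.001,0,0,0,0,70],[0,0,0,0,0,0,75],[0,0,0,0,0,0,75]]}}

```text
time: 25.4
tool_pos: [0.4941, -0.3667, 0.1255]
tcp_rot: [-2.225, -0.001, 2.217]
wrist_force: [0.2, -0.6, -0.9]
width: 0.747
```

```bash
python3 - <<'E'
from h import *
to((.4405,-.114,.015))
E
```

```text
t 25.4 pos [ 0.4941 -0.3667  0.1255] w 0.747 F [ 0.2 -0.6 -0.9] q6 0.89
[[ 0.004  0.    -1.   ]
 [ 0.001 -1.    -0.   ]
 [-1.    -0.001 -0.004]]
shift [ 0.1105 -0.2527  0.054 ]
```

>>> {"fn": "jog_arm", "kwargs": {"rows": [[0,-0.02,0.004,0,-0.004,0,75],[0,-0.06,0.013,0,-0.004,0,75],[0,-0.1,0.021,0,-0.004,0,75],[0,-0.145,0.031,0,-0.004,0,75],[0,-0.19,0.041,0,-0.004,0,75],[0,-0.225,0.048,0,-0.004,0,75],[0,-0.247,0.053,0,-0.004,0,75],[0,-0.2527,0.054,0,-0.004,0,75],[0,-0.2527,0.054,0,-0.004,0,75],[0,-0.2527,0.054,0,-0.004,0,75]]}}

```text
time: 26.4
tool_pos: [0.4399, -0.1143, 0.125]
tcp_rot: [2.22, 0.001, -2.222]
wrist_force: [-0.3, -0.3, -0.9]
width: 0.751
```

```bash
python3 - <<'E'
from h import *
import cv2
to((.4405,-.114,.015)); cv2.imwrite("pics/w5.png",imaging.read_camera("wrist"))
E
```

```text
t 26.4 pos [ 0.4399 -0.1143  0.125 ] w 0.751 F [-0.3 -0.3 -0.9] q6 1.26
[[-0.001  0.    -1.   ]
 [ 0.    -1.    -0.   ]
 [-1.    -0.     0.001]]
shift [ 0.11   -0.0003 -0.0007]
```

View pics/w5.png

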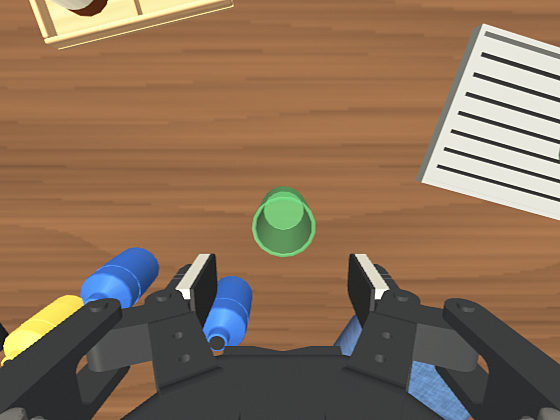

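The second glass's rim is at (284,223), centred, and the blue bottle is clear of the fingers.

>>> {"fn": "jog_arm", "kwargs": {"rows": [[0.03,0,-0.001,0,0,0,75],[0.06,0,-0.001,0,0,0,75],[0.085,0,-0.001,0,0,0,75],[0.102,0,-0.001,0,0,0,75],[0.11,0,-0.001,0,0,0,75],[0.11,0,-0.001,0,0,0,75],[0.11,0,-0.001,0,0,0,30],[0.11,0,-0.001,0,0,0,30],[0.11,0,-0.001,0,0,0,30],[0.11,0,-0.001,0,0,0,30],[0.11,0,-0.001,0,0,0,30],[0.11,0,-0.001,0,0,0,30],[0.11,0,-0.001,0,0,0,30],[0.108,0,-0.001,0,0,0,30],[0.098,0,-0.001,0,0,0,30],[0.078,0,-0.001,0,0,0,30],[0.05,0,-0.001,0,0,0,30],[0.025,0,-0.001,0,0,0,30],[0.01,0,-0.001,0,0,0,30],[0,0,-0.001,0,0,0,30]]}}

```text
time: 28.45
tool_pos: [0.4416, -0.1147, 0.127]
tcp_rot: [-2.223, 0.0, 2.22]
wrist_force: [0.7, -1.0, -1.1]
width: 0.522
```

```bash
python3 - <<'E'
from h import *
to((.5115,-.292,.125))
E
```

```text
t 28.45 pos [ 0.4416 -0.1147  0.127 ] w 0.522 F [ 0.7 -1.  -1.1] q6 1.26
[[ 0.001 -0.    -1.   ]
 [-0.    -1.     0.   ]
 [-1.     0.    -0.001]]
shift [ 0.002   0.1773 -0.07  ]
```

>>> {"fn": "jog_arm", "kwargs": {"rows": [[0,0.01,-0.004,0,0,0,30],[0,0.03,-0.012,0,0,0,30],[0,0.06,-0.024,0,0,0,30],[0,0.09,-0.036,0,0,0,30],[0,0.12,-0.047,0,0,0,30],[0,0.15,-0.059,0,0,0,30],[0,0.17,-0.067,0,0,0,30],[0,0.177,-0.07,0,0,0,30],[0,0.177,-0.07,0,0,0,30],[0,0.177,-0.07,0,0,0,30]]}}

```text
time: 29.45
tool_pos: [0.5106, -0.2908, 0.126]
tcp_rot: [-2.22, -0.001, 2.221]
wrist_force: [0.7, 0.5, -1.1]
width: 0.519
```

```bash
python3 - <<'E'
from h import *
to((.5115,-.292,.0195))
E
```

```text
t 29.45 pos [ 0.5106 -0.2908  0.126 ] w 0.519 F [ 0.7  0.5 -1.1] q6 1.01
[[-0.001 -0.    -1.   ]
 [ 0.001 -1.     0.   ]
 [-1.    -0.001  0.001]]
shift [ 0.1065  0.0013 -0.001 ]
```

>>> {"fn": "jog_arm", "kwargs": {"rows": [[0.01,0.001,0,0,0,0,30],[0.03,0.001,0,0,0,0,30],[0.05,0.001,0,0,0,0,30],[0.075,0.001,0,0,0,0,30],[0.092,0.001,0,0,0,0,30],[0.101,0.001,0,0,0,0,30],[0.105,0.001,0,0,0,0,30],[0.1065,0.001,0,0,0,0,30],[0.107,0.001,0,0,0,0,30],[0.107,0.001,0,0,0,0,30],[0.107,0.001,0,0,0,0,64],[0.107,0.001,0,0,0,0,64],[0.107,0.001,0,0,0,0,64],[0.107,0.001,0,0,0,0,64],[0.095,0.001,0,0,0,0,64],[0.07,0.001,0,0,0,0,64],[0.035,0.001,0,0,0,0,64],[0.0,0.001,0,0,0,0,66],[-0.04,0,0,0,0,0,75],[-0.08,0,0,0,0,0,75]]}}

```text
time: 31.45
tool_pos: [0.5104, -0.2908, 0.2083]
tcp_rot: [-2.22, -0.001, 2.221]
wrist_force: [0.5, -0.5, -0.7]
width: 0.748
```

>>> {"fn": "jog_arm", "kwargs": {"rows": [[0,0.04,0.01,0,0,0,75],[0,0.08,0.04,0,0,0,75],[0,0.12,0.08,0,0,0,75],[0,0.16,0.12,0,0,0,75],[0,0.2,0.15,0,0,0,75],[0,0.23,0.16,0,0,0,75],[0,0.23,0.16,0,0,0,75],[0,0.23,0.16,0,0,0,75]]}}

```text
time: 32.25
tool_pos: [0.3496, -0.5215, 0.2086]
tcp_rot: [-2.219, 0.002, 2.219]
wrist_force: [-0.1, 0.6, -0.6]
width: 0.748
```

```bash
python3 - <<'E'
from h import *
import cv2
tool()
for n,c in(("top",(85,455,120,300)),("scene",(90,480,120,370))):
    a=imaging.read_camera(n); a=a[c[2]:c[3],c[0]:c[1]]; f=2 if n=="scene" else 2.16
    cv2.imwrite(f"pics/{n}9.png",cv2.resize(a,(0,0),fx=f,fy=f,interpolation=cv2.INTER_CUBIC))
E
```

```text
t 32.25 pos [ 0.3496 -0.5215  0.2086] w 0.748 F [-0.1  0.6 -0.6] q6 0.55
[[-0.    -0.003 -1.   ]
 [ 0.002 -1.     0.003]
 [-1.    -0.002  0.   ]]
```

View pics/top9.png

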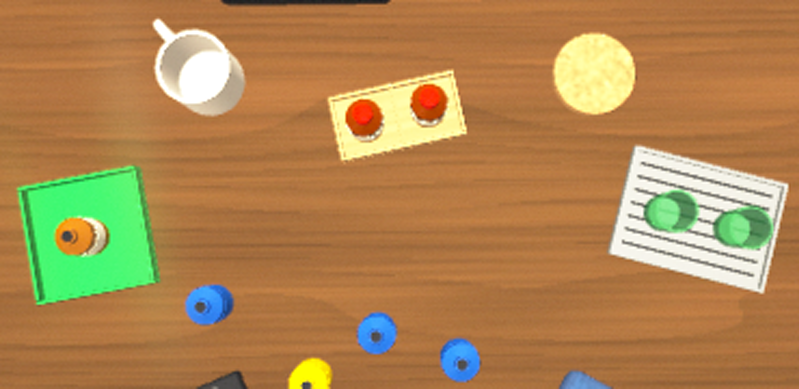

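View pics/scene9.png

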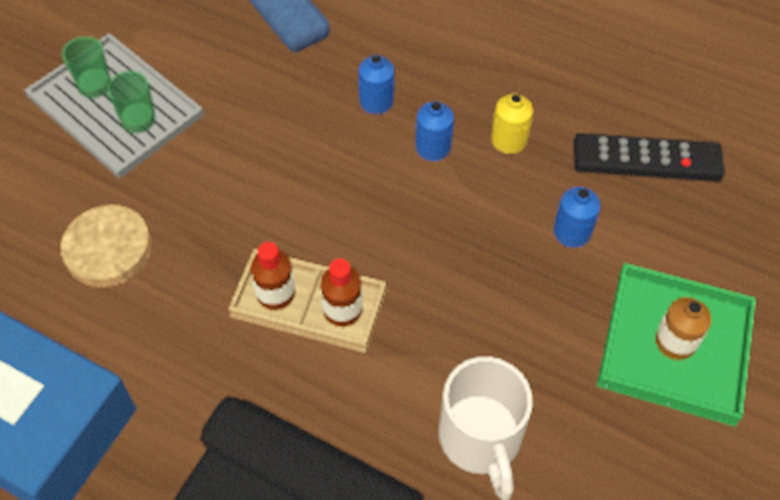

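All five stand upright in their trays, and the mug is where it was. In the top crop the caps are at (364,114) and (429,101), the mouth at (67,237) and the rims near (676,210) and (747,228). One numeric check remains before handing in.

```bash
python3 - <<'E'
from h import *
t=imaging.camera_params("top")
for n,u,v,z,o,a in [("s1",364,114,.089,(.618,0),12),("s2",429,101,.089,(.618,0),12),("e",67,237,.076,(.490,.338),10.5),("g1",676,210,.064,(.502,-.33),-14.5),("g2",747,228,.064,(.502,-.33),-14.5)]:
    p=ray(t,u/2.16+85,v/2.16+120,z)-o; c,s=np.cos(np.radians(a)),np.sin(np.radians(a))
    print(n,np.round([c*p[0]+s*p[1],-s*p[0]+c*p[1]],4))
print(ray(t,193/2.16+85,60/2.16+120,.085))
from workcell import finish_job
print(finish_job())
E
```

```text
s1 [-0.0032  0.0337]
s2 [-0.0044 -0.0337]
e [-0.0047  0.0001]
g1 [-0.0033  0.0405]
g2 [-0.0036 -0.0353]
[0.66540303 0.20736506]
the job is handed in; nothing more can be done
None
```

The job is done and handed in at about 32 s of the 120 s allowed; `finish_job` gives no verdict, so these are my own checks.

- **Placing:** both sealed bottles stand in the caddy, one per bay. The capless bottle stands in the green recycling tray, and both shot glasses stand on the metal washing-up tray.
- **Positions:** in the last top image, every item is within about 6 mm of where I aimed for it in its tray, inside the limits. For the bottles, that is x -3 to -5 mm and y ±34 mm in the caddy.
- **Upright and clear:** the last top and scene pictures show all five items upright and the gripper clear of everything.
- **Mug:** it is at the same spot as at the start, to within the measuring error (about 1 mm).
- **Look-alikes:** I left the blue and yellow bottles alone.

I did not measure tilt, speed or height of the placed items directly. No check failed or disagreed.

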